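# Nest the washed glue cups and cap them with the funnel

### The job

The washed glue cups and the funnel are draining mouth down on the pegs of the slanted rack. Put them away on the round cork mat: nest the two cups from the rack, one after the other, mouth down over the cup that stands there, each pressed on just lightly so that it sits home and level without being rammed tight, and last set the funnel mouth down over the top of the stack so that it sits straight. Do not drop or force anything, and leave the stack standing on the mat and the other things on the bench where they are.

Things in the scene. Friction and masses are not known exactly. Their poses are not given: they have to be found in the camera images.
- cup_a: White plastic beaker tapered like a flower pot, 95 mm long: mouth 68 mm across outside (70 over the bead), closed end 38 mm, wall 3.2 mm, 55 g. Origin: centre of the mouth; z along its axis to the closed end. Starts mouth down over a rack peg, leaning with it, free to be drawn off along its axis. Nested over an alike cup it rests by its walls, mouth about 19 mm above the other's; met fast (over some 30 mm/s) or pushed hard it jams.
- cup_b: White plastic beaker tapered like a flower pot, 95 mm long: mouth 68 mm across outside (70 over the bead), closed end 38 mm, wall 3.2 mm, 55 g. Origin: centre of the mouth; z along its axis to the closed end. Alike in all to cup_a, on another peg of the rack.
- cup_mat: White plastic beaker tapered like a flower pot, 95 mm long: mouth 68 mm across outside (70 over the bead), closed end 38 mm, wall 3.2 mm, 55 g. Origin: centre of the mouth; z along its axis to the closed end. Alike to cup_a; it stands upright, mouth down (z up), near the middle of the cork mat. The stack is made on it.
- funnel: Metal funnel 110 mm long: cone 93 mm across the mouth, 58 mm deep, wall 2.5 mm, then a round spout 13 to 15 mm thick. 90 g. Origin: centre of the mouth; z along its axis to the spout's end; spout from z = 58 to 110 mm. Starts mouth down over a rack peg, leaning like the cups. Over the closed end of an upright cup it centres itself, mouth about 58 mm above that cup's mouth.
- rack: Wooden draining rack, fixed, 380 mm wide (y), 160 deep (x); origin on the bench under its middle. Its deck slopes 28 degrees, low (about 40 mm) at the front, -x, which faces the robot, high (110 mm) at the back. Three pegs stand square to it (leaning to -x) at x = 0, y = -120, 0, 120, foot at z = 72 mm; each 33 mm thick, 34 long, with a 51 mm collar. Any thing may be on any peg.
- mat: Round cork mat, fixed, 120 mm across, 6 mm thick, origin under its centre.
- glue_bottle: Wood-glue bottle, white, 64 mm across and 186 mm tall with an orange nozzle; origin under its middle. Leave it alone.
- spirit_lamp: Glass spirit lamp with a brass burner, 76 mm across and 89 mm tall; origin under its middle. Leave it alone.
- pigment_jar: Closed straight-sided white jar, 66 mm across and 80 mm tall, in front of the rack; origin under its middle. Leave it alone.
- rosin_tin: Flat steel tin, 70 mm across and 30 mm tall, lying beside the mat; origin under its middle. Leave it alone.
- glue_brush: Flat brush with a wooden handle, 190 mm long, lying beside the mat between it and the robot; origin under its middle. Leave it alone.
- mallet: Wooden mallet lying on its side, 246 mm long; origin under its middle. Leave it alone.
- bow_frog: Small black bow frog, 62 mm long; origin under its middle. Leave it alone.

How it is judged:
By the outcome, as a careful person would: the job done as asked, in the order asked, and still so for the second after the job is handed in, with the robot touching nothing.
It also fails if it takes over 72 s, if anything falls off the work surface, if the arm or the gripper's body presses on something with over 40 N, if the wrist force passes 120 N, or if a joint passes its speed limit or range.

### The arm

A 6-joint arm with a two-finger parallel gripper is mounted at the origin on the work surface. World frame = base frame: x ahead of the robot, y to its left, z up, the work surface at z = 0. Lengths are in mm, angles in rad, forces in N, time in s.
With the tool pointing down it reaches from about 300 to 775 mm from the base axis. Payload 14.6 kg.
Tool frame: the origin (TCP) lies on the centre line of the jaws, within the pads' length; the fingertips stand 19 mm ahead of it and the grasp point (between the pads) is the TCP (bot.tip_reach is the distance from the TCP to the fingertips, in mm); z points along the fingers, y is the line along which they close (so a half turn about z gives the same grasp; the last joint's range is limited). The gripper opens to 85 mm and grips with 20 to 120 N. Pads are 22 mm wide; open, the fingers measure 114 mm over their backs; the gripper's body (76 mm by 85 mm) begins 54 mm behind the grasp point. The pads swing forward as they close: fully open they stand 13 mm farther back than shut.
Start: joints at [-1.304, 0.3, 1.521, -0, 1.321, -0.067], TCP at [180.192, -519.635, 250.281] pointing down, gripper open.
Joint ranges: [-3.03, 3.03], [-0.79, 2.21], [0.23, 2.52], [-1.04, 4.18], [0, 3.07], [-2.55, 2.55]. Speed limits (rad/s): [2.22, 2.22, 2.57, 3.14, 3.14, 3.14].

### API

Orientations are given as a unit quaternion [w, x, y, z].
In Python, from rig import bot gives the robot as it stands. Calls block until the motion is done:
- bot.move_to(position, orientation): joint-space move of the TCP to a pose.
- bot.servo_line(position, attitude=None, speed=150, until_force=None): straight line of the TCP; attitude=None keeps the orientation; speed is the mean speed in mm/s. With until_force (N) it stops when the force on the tool has changed by that much, and returns True; else False.
- bot.move_joints(angles): joint-space move.
- bot.move_gripper(opening, grip_force=None): finger opening in mm; grip_force is the grip in N (None keeps the last); returns when the fingers have stopped.
- bot.dwell(seconds).
- bot.ik(position, orientation): joint angles nearest the present ones, or None.
- bot.read_state(): the state.
- bot.read_camera(name): name is "side" or "top" or "wrist"; returns a dict with "image" (480x640x3 uint8, blue, green, red), "depth" (480x640 float32, mm along the optical axis (not along the pixel's ray), 0 where there is no reading), "fovy" (degrees; the focal length in pixels is half the picture's height over the tangent of half this angle, whatever the lens; pixels are square), "cx", "cy" (the principal point, pixels), "k1" (the pictures are not rectified: a ray, as slopes to the right and down, at radius r is drawn at 1 + k1 r^2 times it, then the intrinsics apply), "eye" and "attitude" of the camera in the world; the wrist camera has in their place "mount" (4x4, takes a point from camera to tool coordinates, whose origin is the TCP and whose axes are the flange's). Camera axes: x right, y down, z forward; pixel columns grow to the right and rows downward; lengths in mm; the calibration is good to about 2 mm. A picture is of the moment at which its call begins: read the wrist's pose just before it.
A pose or a line that the arm cannot do raises bot.MotionError and nothing moves.
- bot.finish_job(): hands the job in; it is judged then, once.
The state is a dict: "clock": time; "joint_positions": joint angles; "qvel": joint speeds; "effort": joint torques, N m; "ee_pos": TCP position; "tool_rot": TCP orientation; "ft_force": force on the tool from outside, world axes, zero at the start; "moment": the same for the moment, N m; "grip_width": finger opening in mm; "grip_force": force on a finger pad.
Only numpy, scipy, OpenCV 4.12 (cv2) and the standard library are available. Lean on these libraries where they do the work, as an engineer would, in place of code of your own. Each camera call takes 0.05 s, during which the arm holds its last target. There are 200 camera calls.

## Working session

There is one attempt and no reset: what is moved stays moved. The work goes in short steps, each a Python script; the robot and the scene stay as the last script left them, time stands still between calls to the robot, and variables do not carry over. Pictures are saved under pics/ and viewed, at most 10 in all, crops included, and the job is handed in when it is done.

```bash
ls; mkdir -p pics; cat > h.py <<'E'
import numpy as np, cv2
from scipy.spatial.transform import Rotation as R
from rig import bot
def rot(q): return R.from_quat(np.roll(q,-1)).as_matrix()
def quat(M): return np.roll(R.from_matrix(M).as_quat(),1)
def cam(name):
    s=bot.read_state(); c=bot.read_camera(name)
    if name=="wrist":
        T=np.eye(4);T[:3,:3]=rot(s["tool_rot"]);T[:3,3]=s["ee_pos"];c["T"]=T@np.array(c["mount"])
    else:
        T=np.eye(4);a=np.array(c["attitude"]);T[:3,:3]=a if a.shape==(3,3) else rot(a);T[:3,3]=c["eye"];c["T"]=T
    f=240/np.tan(np.radians(c["fovy"])/2)
    c["K"]=np.array([[f,0,c["cx"]],[0,f,c["cy"]],[0,0,1]]);c["D"]=np.array([c["k1"],0,0,0.])
    return c
def cloud(c):
    v,u=np.mgrid[:480,:640]
    p=cv2.undistortPoints(np.stack([u,v],-1).reshape(-1,1,2).astype(float),c["K"],c["D"]).reshape(480,640,2)
    d=c["depth"][...,None]
    P=np.concatenate([p*d,d],-1)@c["T"][:3,:3].T+c["T"][:3,3]
    P[c["depth"]<=0]=np.nan
    return P
E
python3 - <<'E'
from h import *
for n in("side","top"):
    c=cam(n);cv2.imwrite(f"pics/{n}0.png",c["image"]);print(n,c["fovy"],c["k1"],c["T"].round(2).tolist(),(c["depth"]>0).mean())
    np.save(n+"0.npy",cloud(c))
print(bot.read_state())
E
```

```text
pics
side 57.59496593266278 0.030934517197979343 [[-0.85, -0.37, 0.37, 128.87], [-0.52, 0.61, -0.6, 692.46], [0.0, -0.7, -0.71, 835.95], [0.0, 0.0, 0.0, 1.0]] 0.9961588541666667
top 56.06257927659227 -0.03073595567309124 [[0.02, -1.0, 0.08, 445.51], [-1.0, -0.02, 0.0, 38.24], [-0.0, -0.08, -1.0, 1349.67], [0.0, 0.0, 0.0, 1.0]] 0.99603515625
{'clock': 0.1, 'joint_positions': array([-1.30362746e+00,  3.00434077e-01,  1.52151806e+00,  4.73351900e-06,
        1.32072395e+00, -6.66303932e-02]), 'qvel': array([ 0.00090016, -0.00150901, -0.00071192,  0.00041542, -0.00033444,
       -0.00064105]), 'effort': array([ 8.28853335e-04, -5.44382429e+01, -3.62373090e+01, -2.23699988e-05,
        3.06751637e-03, -1.26638395e-05]), 'ee_pos': array([ 180.13030493, -519.46098416,  249.76827849]), 'tool_rot': array([-5.39224857e-04,  9.86104510e-01,  1.66125261e-01, -5.19451973e-05]), 'ft_force': array([-0.19167377, -0.1348622 , -0.21524624]), 'moment': array([-0.00387153, -0.01538379,  0.04641135]), 'grip_force': 0.0, 'grip_width': 85.63828498685415}
```

View pics/top0.png

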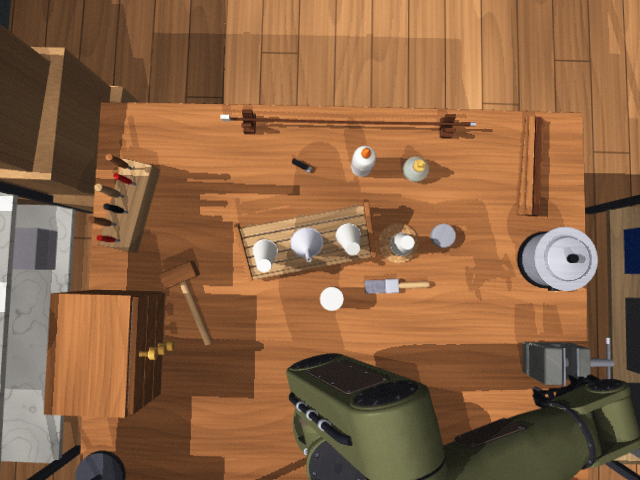

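View pics/side0.png

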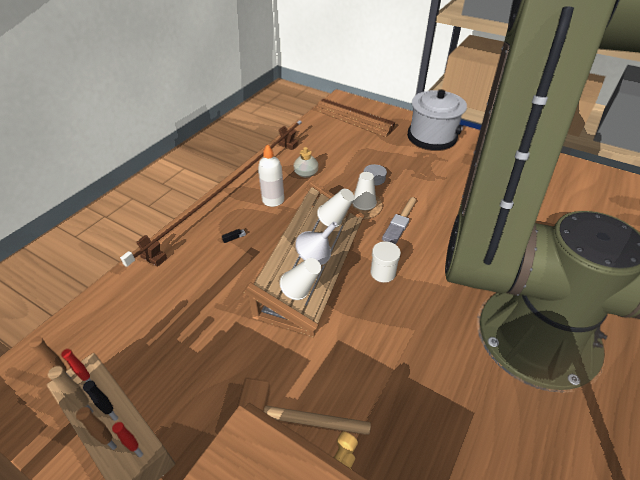

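The top view shows a cup, the funnel and another cup on the rack at about (264,255), (307,243) and (348,239). The mat cup is at (403,243), the tin at (443,236) and the jar at (331,299). The side view agrees with this, and the rack is yawed a little. Next I measure the axes from the depth clouds.

```bash
cat > m.py <<'E'
from h import *
Pt=np.load("top0.npy");Ps=np.load("side0.npy");It=cv2.imread("pics/top0.png");Is=cv2.imread("pics/side0.png")
def mask(I,lo=(0,0,150),hi=(180,70,255)): return cv2.inRange(cv2.cvtColor(I,cv2.COLOR_BGR2HSV),lo,hi)>0
# rack deck plane: wood points between the things in the top view
m=np.zeros(It.shape[:2],np.uint8);cv2.fillPoly(m,[np.array([[250,228],[362,210],[365,254],[258,272]])],1)
hsv=cv2.cvtColor(It,cv2.COLOR_BGR2HSV)
D=Pt[(m>0)&(hsv[...,1]>80)];D=D[np.isfinite(D[:,2])&(D[:,2]>35)&(D[:,2]<115)]
for k in range(6):
    c=D.mean(0);n=np.linalg.svd(D-c)[2][2];n*=np.sign(n[2]);r=(D-c)@n;D=D[np.abs(r)<max(3,1.5*r.std())]
print("deck",len(D),n.round(3),np.degrees(np.arccos(n[2])),"yaw",np.degrees(np.arctan2(-n[1],-n[0])),c.round(1),r.std())
# blobs
for nm,P,I in(("top",Pt,It),("side",Ps,Is)):
    M=mask(I)&np.isfinite(P[...,2])&(P[...,2]>15)&(P[...,0]>300)&(P[...,0]<620)&(np.abs(P[...,1]-50)<300)
    N,L,S,C=cv2.connectedComponentsWithStats(M.astype(np.uint8))
    for i in range(1,N):
        if S[i,4]<60: continue
        p=P[L==i];z=p[:,2].max();q=p[p[:,2]>z-6]
        s=p@n;t=p[s>s.max()-7]
        print(nm,C[i].round(),S[i,4],"zmax",z.round(1),"topc",q.mean(0).round(1),"capc",t.mean(0).round(1),len(t))
print(bot.tip_reach)
E
python3 m.py
```

```text
deck 2046 [-0.459 -0.097  0.883] 27.980961877001025 yaw 11.891464808988015 [531.5  82.7  74.2] 1.5658298047947867
top [347. 239.] 510 zmax 165.3 topc [514.7 -31.7 161.6] capc [503.2 -34.  155.4] 125
top [302. 240.] 530 zmax 170.1 topc [475.   83.3 168.7] capc [474.5  83.5 168. ] 7
top [404. 242.] 278 zmax 108.0 topc [ 526.4 -189.5  103.6] capc [ 514.9 -190.1  102.1] 43
top [262. 255.] 452 zmax 165.1 topc [464.3 203.1 161.5] capc [453.5 200.7 156.8] 53
top [383. 286.] 366 zmax 27.1 topc [ 401.8 -146.2   22.8] capc [ 387.1 -160.4   21.4] 32
top [332. 298.] 424 zmax 88.2 topc [365.7  16.9  83.6] capc [342.6  10.4  81.2] 59
side [319. 240.] 2998 zmax 171.7 topc [475.2  87.2 168.3] capc [470.9  84.7 166.1] 23
side [399. 221.] 156 zmax 24.3 topc [ 400.5 -155.4   20.9] capc [ 386.7 -157.2   21.3] 37
side [384. 259.] 851 zmax 84.5 topc [363.5  21.3  80.9] capc [339.9  18.   80.8] 75
19.0
```

```bash
cat >> h.py <<'E'
yaw=np.radians(12.0);Rz=R.from_euler('z',yaw).as_matrix()
n=Rz@np.array([-np.sin(np.radians(28)),0,np.cos(np.radians(28))])
def tool(axis,y):  # tool looking down the axis, closing along y
    y=np.array(y,float);y-=axis*(y@axis);y/=np.linalg.norm(y);z=-axis
    return quat(np.c_[np.cross(y,z),y,z])
capB=np.array([503.2,-34,156.]);capA=np.array([453.5,200.7,156.]);UP=np.array([0,0,1.])
MAT=np.array([526,-190,101.])
E
python3 - <<'E'
from h import *
for nm,y in(("y+",Rz@[0,1,0]),("y-",Rz@[0,-1,0]),("x+",Rz@[1,0,0]),("x-",Rz@[-1,0,0])):
    for t,p,a in(("B",capB-40*n,n),("Bhi",capB+110*n,n),("A",capA-40*n,n),("Ahi",capA+110*n,n),("M",MAT-[0,0,20],UP),("Mhi",MAT+[0,0,200],UP)):
        q=bot.ik(p,tool(a,y));print(nm,t,None if q is None else np.round(q,2))
E
```

```text
y+ B [-0.21  0.23  2.02  0.43  0.47 -2.34]
y+ Bhi [-0.29 -0.13  2.04  0.32  0.82 -2.24]
y+ A [ 0.37  0.21  2.05 -0.19  0.41 -1.25]
y+ Ahi [ 0.4  -0.16  2.07 -0.13  0.75 -1.3 ]
y+ M [-0.41  0.52  1.65 -0.    0.98 -2.19]
y+ Mhi [-0.41  0.29  1.42 -0.    1.43 -2.19]
y- B [-0.21  0.23  2.02  0.43  0.47  0.81]
y- Bhi [-0.29 -0.13  2.04  0.32  0.82  0.9 ]
y- A [ 0.37  0.21  2.05 -0.19  0.41  1.89]
y- Ahi [ 0.4  -0.16  2.07 -0.13  0.75  1.84]
y- M [-0.41  0.52  1.65 -0.    0.98  0.95]
y- Mhi [-0.41  0.29  1.42 -0.    1.43  0.95]
x+ B [-0.21  0.23  2.02  0.43  0.47 -0.77]
x+ Bhi [-0.29 -0.13  2.04  0.32  0.82 -0.67]
x+ A [ 0.37  0.21  2.05 -0.19  0.41  0.32]
x+ Ahi [ 0.4  -0.16  2.07 -0.13  0.75  0.27]
x+ M [-0.41  0.52  1.65 -0.    0.98 -0.62]
x+ Mhi [-0.41  0.29  1.42 -0.    1.43 -0.62]
x- B [-0.21  0.23  2.02  0.43  0.47  2.38]
x- Bhi [-0.29 -0.13  2.04  0.32  0.82  2.47]
x- A None
x- Ahi None
x- M [-0.41  0.52  1.65 -0.    0.98  2.52]
x- Mhi [-0.41  0.29  1.42 -0.    1.43  2.52]
```

```bash
cat > look.py <<'E'
from h import *
Y=Rz@[1,0,0]
def capfit(c,axis,cap,rad=19,band=8):
    """ring/disc of the closed end: depth points near the expected cap plane"""
    P=cloud(c);d=P-cap;s=d@axis;r=np.linalg.norm(d-s[...,None]*axis,axis=-1)
    M=(np.abs(s)<band)&(r<rad+18)
    N,L,S,C=cv2.connectedComponentsWithStats(M.astype(np.uint8))
    if N<2: return None
    i=1+np.argmax(S[1:,4]);M=(L==i)
    h=np.median(s[M])
    cs,_=cv2.findContours(M.astype(np.uint8),cv2.RETR_EXTERNAL,cv2.CHAIN_APPROX_NONE)
    (u,v),rr=cv2.minEnclosingCircle(max(cs,key=len))
    # ray through the blob centroid onto plane through cap+h*axis
    x,y=cv2.undistortPoints(np.array([[C[i]]]),c["K"],c["D"]).ravel()
    ray=c["T"][:3,:3]@[x,y,1];o=c["T"][:3,3];t=((cap+h*axis-o)@axis)/(ray@axis)
    return o+t*ray,h,C[i].round(1),S[i,4],rr
E
python3 - <<'E'
from look import *
bot.move_to(MAT+[0,0,190],tool(UP,Y));c=cam("wrist");cv2.imwrite("pics/w_mat.png",c["image"]);print(capfit(c,UP,MAT))
print(c["T"].round(2).tolist(),c["fovy"])
bot.move_to(capB+130*n,tool(n,Y));bot.dwell(.2);c=cam("wrist");cv2.imwrite("pics/w_b.png",c["image"]);print(capfit(c,n,capB))
print(bot.read_state()["clock"],bot.read_state()["ft_force"])
a=[cv2.imread(f"pics/w_{k}.png") for k in("mat","b")];cv2.imwrite("pics/pair.png",cv2.resize(np.hstack(a),(800,300)))
E
```

```text
(array([ 525.4869049 , -187.32720428,  101.92980218]), np.float64(0.9298021773466303), array([326.4, 203. ]), np.int32(2021), 25.93979263305664)
[[0.98, 0.2, 0.07, 507.92], [0.21, -0.92, -0.32, -109.16], [-0.0, 0.33, -0.94, 415.32], [0.0, 0.0, 0.0, 1.0]] 60.90552511669172
(array([502.03053322, -33.08698367, 155.00951209]), np.float64(-0.4266334442663669), array([322.5, 227.7]), np.int32(2803), 30.223552703857422)
2.8833 [ 0.12301502 -0.30507162  0.31426436]
```

View pics/pair.png

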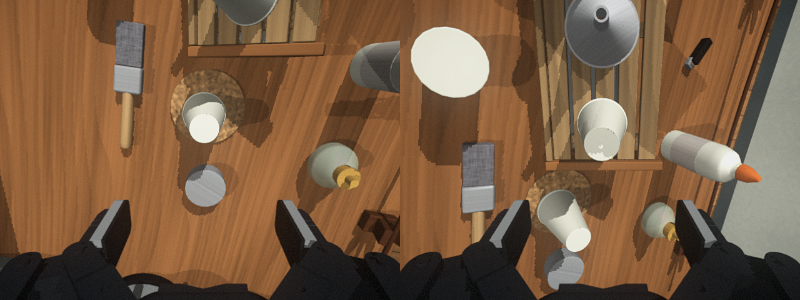

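The mat cup's cap shows at about (205,127) and the rack cup's at (601,145), both clear of the open fingers. The depth fits agree with the overview to 1–2 mm. Now I take the first cup, lift it and check it.

```bash
python3 - <<'E'
from look import *
cap=np.array([502.5,-33.7,155.2])
bot.servo_line(cap-38*n,tool(n,Y),speed=100)
bot.dwell(.1);s=bot.read_state();print(s["ft_force"])
bot.move_gripper(40,grip_force=25);s=bot.read_state();print(s["ee_pos"],s["grip_width"],s["grip_force"],s["ft_force"])
bot.servo_line(cap+25*n,speed=60)
bot.servo_line(cap+[-20,-10,90],speed=120)
bot.move_to(np.array([525.8,-188.5,101+95]),tool(UP,Y));bot.dwell(.2)
s=bot.read_state();print(s["ee_pos"],s["grip_width"],s["ft_force"],s["clock"])
for k in("wrist","side"):
    c=cam(k);cv2.imwrite(f"pics/g1{k}.png",c["image"])
    if k=="side": np.save("g1.npy",cloud(c))
a=cv2.imread("pics/g1side.png")[60:300,240:480];b=cv2.imread("pics/g1wrist.png")
cv2.imwrite("pics/g1.png",np.hstack([cv2.resize(a,(480,480)),b[:, 150:470]]))
E
```

```text
[-0.31024445  0.62934424 -1.34995762]
[519.81560877 -30.04929571 121.98508696] 51.98505830392635 24.52287289313972 [-7.53689325 -1.5952888   8.28931748]
[ 525.70540468 -187.69796447  196.66790539] 51.16470374027186 [-0.95286012  0.12691522 -0.63744592] 8.0417
```

View pics/g1.png

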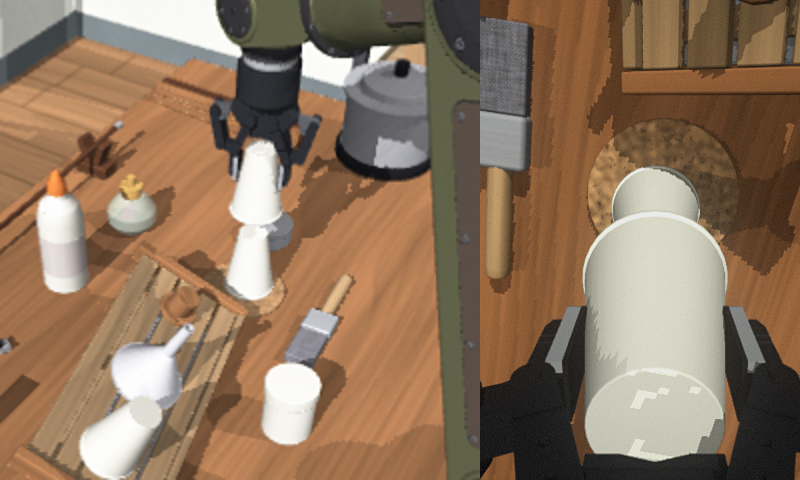

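The cup is held close to upright above the mat cup, with its cap at about (655,412) in the wrist crop and its mouth over the lower cap. I measure its tilt and offset and correct them while lowering.

```bash
cat >> look.py <<'E'
def held(c,axis,cap,cen=None):
    """centre and normal of a cap disc from depth points"""
    P=cloud(c);ce=cap.copy()
    nn=axis
    for k in range(4):
        d=P-ce;s=d@nn;r=np.linalg.norm(d-s[...,None]*nn,axis=-1)
        q=P[(np.abs(s)<(8,4,3,3)[k])&(r<17)]
        ce=q.mean(0) if k<1 else ce+nn*((q.mean(0)-ce)@nn)
        nn=np.linalg.svd(q-q.mean(0))[2][2];nn*=np.sign(nn[2])
    f=capfit(c,nn,ce,band=4)
    return f[0],nn,len(q)
E
python3 - <<'E'
from look import *
c=cam("wrist")
s=bot.read_state();print(s["ee_pos"],held(c,UP,s["ee_pos"]+[0,0,38]))
print(held(cam("wrist"),UP,np.array([525.8,-188.5,101])))
P=np.load("g1.npy")
# axis from side view: centroid of points per height band, held cup and mat cup
M=np.isfinite(P[...,2])&(np.abs(P[...,0]-525)<45)&(np.abs(P[...,1]+188)<45)
p=P[M]
for z in range(15,240,10):
    q=p[np.abs(p[:,2]-z)<5]
    if len(q)>5: print(z,len(q),q.mean(0).round(1))
E
```

```text
[ 525.77654575 -188.06757607  196.57917396] (array([ 524.02550934, -183.35711773,  233.75170903]), array([-0.00325123,  0.02677132,  0.9996363 ]), 10246)look.py:24: RuntimeWarning: Mean of empty slice.
  ce=q.mean(0) if k<1 else ce+nn*((q.mean(0)-ce)@nn)
  ret = um.true_divide(
look.py:25: RuntimeWarning: Mean of empty slice.
  nn=np.linalg.svd(q-q.mean(0))[2][2];nn*=np.sign(nn[2])
Traceback (most recent call last):
  File "look.py", line 27, in held
    return f[0],nn,len(q)
           ~^^^
TypeError: 'NoneType' object is not subscriptable
```

```bash
cat >> look.py <<'E'
def lower(x,y,z0,z1,f=3.0):
    print("pre",bot.servo_line([x,y,z0],speed=50,until_force=5))
    bot.dwell(.15)
    hit=bot.servo_line([x,y,z1],speed=12,until_force=f);bot.dwell(.1)
    s=bot.read_state();print("hit",hit,s["ee_pos"].round(2),s["ft_force"].round(2),s["clock"]);return hit
E
python3 - <<'E'
from look import *
print(lower(525.8,-188.8,105,78))
E
```

```text
pre False
hit True [ 525.92 -188.62   84.05] [0.88 1.37 4.45] 12.025
True
```

```bash
python3 - <<'E'
from look import *
bot.move_gripper(62);bot.move_gripper(85)
p=bot.read_state()["ee_pos"]
bot.servo_line(p+[0,0,60],speed=100)
bot.servo_line(p+[0,0,160],speed=150)
bot.dwell(.2);c=cam("wrist");cv2.imwrite("pics/r1.png",c["image"])
print(held(c,UP,np.array([525.8,-188.5,120.])),bot.read_state()["clock"])
c=cam("side");cv2.imwrite("pics/r1s.png",c["image"])
a=c["image"][90:290,260:460];cv2.imwrite("pics/r1p.png",np.hstack([cv2.resize(a,(480,480)),cv2.imread("pics/r1.png")[:,160:480]]))
bot.move_to(capA+130*n,tool(n,Y));bot.dwell(.15);c=cam("wrist");print(capfit(c,n,capA),held(c,n,capA))
E
```

```text
(array([ 525.0791281 , -188.81103858,  121.43297649]), array([9.64967766e-04, 4.23131019e-03, 9.99990582e-01]), 2136) 14.4667
(array([452.02172216, 201.62300695, 154.99419332]), np.float64(-0.2993243889621993), array([322.3, 227.8]), np.int32(2791), 30.122825622558594) (array([452.18181201, 200.84220702, 155.04203072]), array([-0.45955395, -0.09415133,  0.88314534]), 2011)
```

View pics/r1p.png

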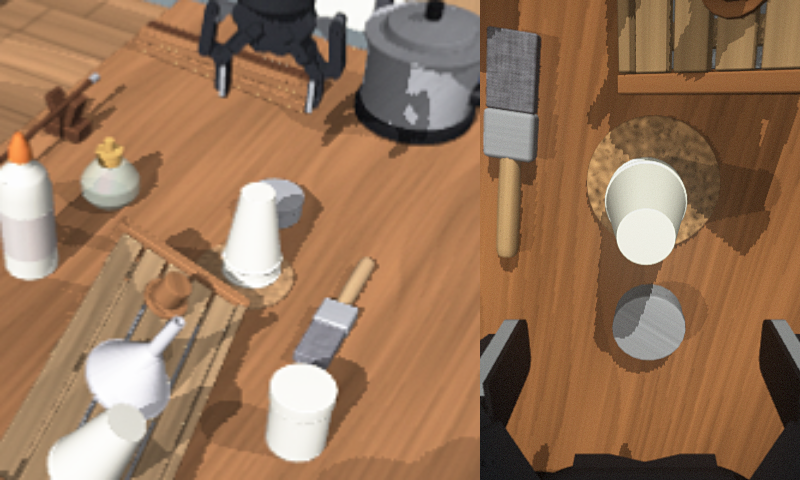

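The first cup is home: its cap rose 19.5 mm, it is level to 0.25°, and the picture shows an even nest at (646,237). Next is the second cup.

```bash
python3 - <<'E'
from look import *
cap=np.array([452.4,200.8,155.1])
bot.servo_line(cap-38*n,tool(n,Y),speed=100)
bot.move_gripper(40,grip_force=25);s=bot.read_state();print(s["ee_pos"],s["grip_width"],s["ft_force"])
bot.servo_line(cap+25*n,speed=60)
bot.servo_line(cap+[-20,-10,110],speed=120)
bot.move_to(np.array([525.5,-188.8,216]),tool(UP,Y));bot.dwell(.2)
c=cam("wrist");cv2.imwrite("pics/g2.png",c["image"])
s=bot.read_state();print(s["ee_pos"],s["grip_width"],s["clock"],held(c,UP,s["ee_pos"]+[0,0,38]))
E
```

```text
[469.80092083 204.53872597 122.05013068] 51.90029041869051 [-7.52606293 -2.56047282  9.39999799]
[ 525.66438735 -188.13103504  216.27333106] 51.75226525862023 22.2583 (array([ 524.04232882, -183.31898337,  253.35239526]), array([-1.73062955e-04,  2.41582533e-02,  9.99708132e-01]), 10239)
```

```bash
python3 - <<'E'
from look import *
if lower(525.4,-189,124,97):
    bot.move_gripper(62);bot.move_gripper(85)
    p=bot.read_state()["ee_pos"]
    bot.servo_line(p+[0,0,60],speed=100)
    bot.servo_line(p+[0,0,150],speed=150)
    bot.dwell(.2);c=cam("wrist");cv2.imwrite("pics/r2.png",c["image"])
    print(held(c,UP,np.array([525.3,-188.8,140.])),bot.read_state()["clock"])
    # funnel
    fT=np.array([471.5,82.,168.]) 
    bot.move_to(fT+110*n,tool(n,Y));bot.dwell(.2);c=cam("wrist");cv2.imwrite("pics/f.png",c["image"])
    P=cloud(c);d=P-fT;t=d@n;r=np.linalg.norm(d-t[...,None]*n,axis=-1)
    for k in range(-50,8,6):
        q=P[(np.abs(t-k)<3)&(r<22)];print(k,len(q),q.mean(0).round(1) if len(q) else "",((q-fT)@n).max().round(1) if len(q) else "")
    cv2.imwrite("pics/r2f.png",cv2.resize(np.hstack([cv2.imread("pics/r2.png"),c["image"]]),(800,300)))
E
```

```text
pre False
hit True [ 525.65 -188.82  103.49] [2.03 0.31 3.62] 26.0417
(array([ 524.8020871 , -188.8332714 ,  141.02973943]), array([-0.00129653,  0.00248681,  0.99999607]), 2276) 28.4167
-50 207 [493.5  90.1 122.7] -47.0
-44 55 [489.7  90.5 128.8] -41.1
-38 48 [487.1  90.  134.3] -35.0
-32 52 [484.3  89.2 139.2] -29.2
-26 69 [481.7  87.  144.6] -23.2
-20 85 [479.7  85.1 150.1] -17.0
-14 97 [476.9  83.6 155.3] -11.0
-8 106 [474.1  83.3 160.4] -5.1
-2 239 [471.3  81.5 167. ] 1.0
4 39 [469.   80.8 168. ] 2.4
```

View pics/r2f.png

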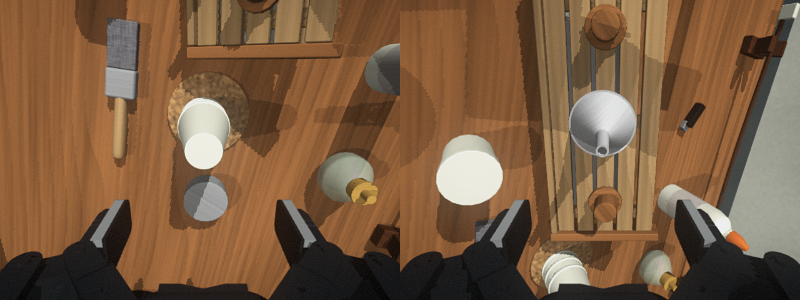

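The second cup is home too: its cap is at 141.0 mm (+19.6) and level, at (204,150) in the picture. The funnel spout at (602,145) points straight along the peg axis. Next I grip the spout.

```bash
python3 - <<'E'
from look import *
tip=np.array([471.0,81.4,168.7])
bot.move_gripper(50)
bot.servo_line(tip-18*n,tool(n,Y),speed=100)
bot.move_gripper(8,grip_force=30);s=bot.read_state();print(s["ee_pos"],s["grip_width"],s["ft_force"])
bot.servo_line(tip+35*n,speed=60)
bot.servo_line(tip+[-20,-10,130],speed=120)
bot.move_to(np.array([525.3,-188.9,285]),tool(UP,Y));bot.dwell(.2)
c=cam("wrist");cv2.imwrite("pics/g3w.png",c["image"]);d=cam("side")["image"]
s=bot.read_state();print(s["ee_pos"],s["grip_width"],s["clock"],s["ft_force"])
cv2.imwrite("pics/g3.png",np.hstack([cv2.resize(d[60:300,240:480],(480,480)),c["image"][:,160:480]]))
P=cloud(c);T=s["ee_pos"];m=np.isfinite(P[...,2])&(np.abs(P[...,0]-T[0])<60)&(np.abs(P[...,1]-T[1])<60)
p=P[m]
for z in range(185,260,6):
    q=p[np.abs(p[:,2]-z)<3]
    if len(q)>20: print(z,len(q),q.min(0).round(1),q.max(0).round(1))
E
```

```text
[479.24646559  83.16075178 152.93229975] 13.075620468136854 [-1.92925345 -0.59105691  1.47902535]
[ 525.34382092 -188.15233419  285.45722186] 13.10886464721598 35.3917 [-0.84454709  0.40235233 -2.12997511]
191 375 [ 478.6 -231.7  191.3] [ 570.9 -141.5  194. ]
197 3472 [ 478.2 -231.9  194. ] [ 570.9 -141.6  200. ]
203 2172 [ 483.5 -226.2  200. ] [ 565.1 -146.8  206. ]
209 2006 [ 486.9 -222.6  206. ] [ 561.8 -150.9  212. ]
215 1970 [ 491.5 -218.7  212. ] [ 557.9 -154.4  218. ]
221 1833 [ 495.  -213.5  218. ] [ 554.  -158.2  224. ]
227 1705 [ 498.5 -209.7  224. ] [ 550.5 -162.3  230. ]
233 1537 [ 502.3 -205.1  230. ] [ 546.6 -165.6  236. ]
239 1276 [ 506.4 -199.6  236. ] [ 542.8 -169.9  242. ]
245 1072 [ 509.9 -196.3  242. ] [ 539.5 -173.1  248. ]
251 715 [ 513.5 -192.6  248. ] [ 535.4 -176.9  254. ]
257 217 [ 517.3 -187.6  254. ] [ 531.2 -180.6  260. ]
```

View pics/g3.png

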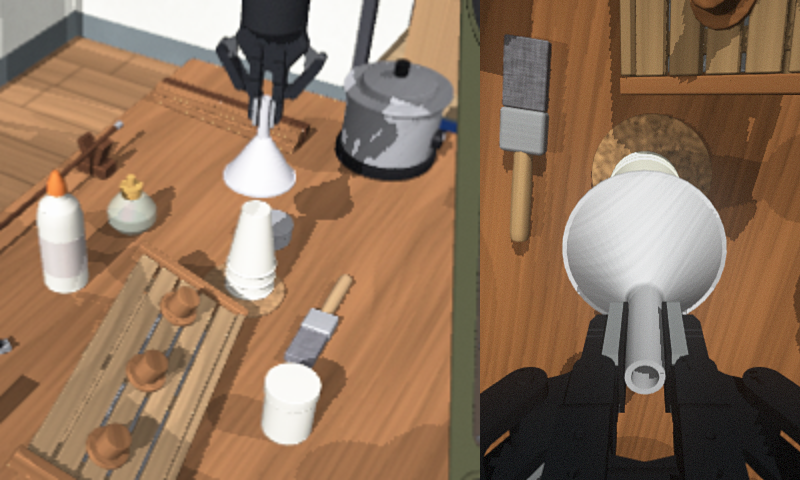

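The funnel hangs straight. Its rim is centred at (524.6, -186.7), about 2 mm off the stack, and level. I shift it 2 mm and lower it.

```bash
python3 - <<'E'
from look import *
if lower(525.5,-190.8,210,187,f=2.5):
    bot.move_gripper(22);bot.dwell(.2)
    p=bot.read_state()["ee_pos"]
    bot.move_gripper(50)
    bot.servo_line(p+[0,0,100],speed=100)
    bot.dwell(.2);c=cam("wrist");d=cam("side")["image"]
    P=cloud(c);m=np.isfinite(P[...,2])&(np.abs(P[...,0]-525)<60)&(np.abs(P[...,1]+189)<60)
    p=P[m]
    for z in range(94,170,6):
        q=p[np.abs(p[:,2]-z)<3]
        if len(q)>20: print(z,len(q),q.min(0).round(1),q.max(0).round(1))
    print(bot.read_state()["clock"])
    cv2.imwrite("pics/r3.png",np.hstack([cv2.resize(d[60:300,240:480],(480,480)),c["image"][:,160:480]]))
E
```

```text
pre False
hit True [ 525.48 -190.56  196.34] [0.77 0.87 2.6 ] 38.425
100 27 [ 482.1 -234.   102. ] [ 562.3 -142.9  103. ]
106 1812 [ 478.8 -235.9  103. ] [ 571.3 -142.7  109. ]
112 1178 [ 483.8 -230.5  109. ] [ 566.4 -146.3  115. ]
118 1138 [ 487.4 -227.   115. ] [ 562.9 -150.6  121. ]
124 1075 [ 491.3 -223.5  121. ] [ 558.9 -154.9  127. ]
130 999 [ 494.7 -219.4  127. ] [ 555.1 -158.7  133. ]
136 908 [ 498.2 -215.5  133. ] [ 551.4 -162.7  139. ]
142 817 [ 502.1 -212.1  139. ] [ 548.1 -166.8  145. ]
148 681 [ 505.9 -208.3  145. ] [ 544.4 -170.5  151. ]
154 533 [ 509.6 -203.7  151. ] [ 540.2 -174.7  157. ]
160 416 [ 513.4 -199.4  157. ] [ 536.8 -178.1  163. ]
166 83 [ 517.1 -191.1  163. ] [ 532.8 -182.7  169. ]
40.7167
```

View pics/r3.png

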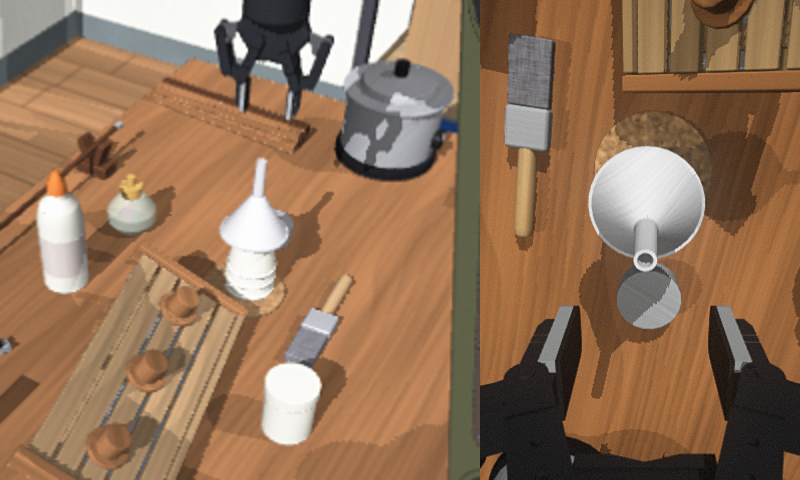

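The funnel sits straight and central on the stack. Its slices are centred at (525.1, -189.3) at every height and its mouth is at about 103 mm, as expected. Nothing else has moved.

```bash
python3 -c "
from rig import bot
print(bot.finish_job())"
```

```text
the job is handed in; nothing more can be done
None
```

The job is handed in: both rack cups are nested home and level over the mat cup, and the funnel sits straight on top. It took about 41 s of the 72 s allowed, and no verdict came back at hand-in.

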